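Fit the rook to its trophy plinth

ROBOT

A 6-joint arm with a two-finger parallel gripper is mounted at the origin on the work surface. World frame = base frame: x ahead of the robot, y to its left, z up, the work surface at z = 0. Lengths are in mm, angles in rad, forces in N, time in s.
With the tool pointing down it reaches from about 275 to 825 mm from the base axis. Payload 4.9 kg.
Tool frame: the origin (TCP) lies at the very end of the fingers, on their centre line; the grasp point (between the pads) lies 19 mm behind it; z points along the fingers, y is the direction in which the jaws open and shut (so a half turn about z gives the same grasp; the last joint's range is limited). The gripper opens to 85 mm and grips with 20 to 120 N. Pads are 22 mm wide; open, the fingers measure 114 mm over their backs; the gripper's body (76 mm by 85 mm) begins 54 mm behind the grasp point. The pads swing forward as they close: fully open they stand 13 mm farther back than shut.
Start: joints at [-1.36, 0.326, -0.193, 1.052, 0, 1.437], TCP at [185.917, -517.642, 231.281] pointing down, gripper open.
Joint ranges: [-2.65, 2.65], [-0.97, 1.79], [-1.3, 1.35], [-1.93, 2.1], [-1.47, 1.37], [-3.14, 3.14]. Speed limits (rad/s): [2.57, 2.57, 3.14, 3.14, 3.14, 3.14].

INTERFACE

Orientations are given as [roll, pitch, yaw] about the fixed x, y, z axes, in that order (R = Rz(yaw) Ry(pitch) Rx(roll)).
In Python, from bench import bot, solve_ik, imaging gives the robot as it stands. Calls block until the motion is done:
- bot.move_ptp(position, orientation): joint-space move of the TCP to a pose.
- bot.movel(position, rot=None, max_speed=150, threshold=None): straight line of the TCP; rot=None keeps the orientation; max_speed is the mean speed in mm/s. With threshold (N) it stops when the force on the tool has changed by that much, and returns True; else False.
- bot.move_j(angles): joint-space move.
- bot.grip(opening, effort=None): opening from 0.0 (shut) to 1.0 (fully open); effort is the grip in N (None keeps the last); returns when the fingers have stopped.
- bot.dwell(seconds).
- solve_ik(position, orientation): joint angles nearest the present ones, or None.
- bot.get_state(): the state.
- imaging.capture(name): name is "scene" or "top" or "wrist"; returns the picture (480x640x3 uint8, blue, green, red); there is no depth.
- imaging.camera_model(name): a dict with "K" (3x3 intrinsics, pixels), "position" and "rotation" of the camera in the world. Camera axes: x right, y up, looking along -z (the intrinsics and any distortion apply to the point x, -y, -z); pixel columns grow to the right and rows downward; lengths in mm; the calibration is good to about 2 mm. A picture is of the moment at which its call begins: read the wrist's pose just before it. camera_model takes no time and is no camera call; for the wrist camera it gives the pose at the moment of the call.
A pose or a line that the arm cannot do raises bot.IKError and nothing moves.
- bot.sign_off(): hands the job in, once; it reports no verdict.
The state is a dict: "t": time; "qpos": joint angles; "joint_velocities": joint speeds; "effort": joint torques, N m; "tcp_pos": TCP position; "orientation": TCP orientation; "contact_force": force on the tool from outside, world axes, zero at the start; "wrist_torque": the same for the moment, N m; "opening": opening from 0.0 (shut) to 1.0 (fully open).
Only numpy, scipy, OpenCV 4.12 (cv2) and the standard library are available. Lean on these libraries where they do the work, as an engineer would, in place of code of your own. Each camera call takes 0.05 s, during which the arm holds its last target. There are 200 camera calls.

TASK

Take the rook figure out of the wooden rack and push its steel stem down into the push-in fitting on the marble plinth, past the springy grip, until it bottoms on the stop inside; keep it pressed there with about 12 N for half a second, never more than 25 N. Then, without letting go, pull it gently up (about 9 N) until the fitting's grey collar has come up as far as it goes, and hold that for half a second to prove that the grip has caught. Let it sit back down and release it upright in the fitting, leaving the other figures, the phone and the roll of tape where they are.

Things in the scene. Friction and masses are not known exactly. Their poses are not given: they have to be found in the camera images.
- rook: Loose brass chess-rook figure, about 0.18 kg, round, 126 mm tall, standing in one of the rack's three holes. Origin at the centre of its stem's lower tip, z up its axis. Steel stem 16 mm diameter from 0 to 44 mm, lowest 5 mm tapering to 9 mm diameter; catch groove 12.4 mm diameter from 10 to 20 mm; foot disc 44 mm diameter from 44 to 50 mm. Its head (see rook_head) is the grip.
- rook_tip (a point): Centre of the lower tip of the rook's stem (the rook's origin). It lies 6 mm above the desk while the rook stands in the rack and must be raised 46 mm to leave it.
- rook_head (a point): On the rook's axis at mid-height of its plain cylindrical head, 105 mm above the tip. Head 36 mm diameter, from 92 to 118 mm above the tip, merlons on top to 126 mm; the waist under it is 24 mm. A grip force of about 40 N holds it through the job.
- rack: Fixed light wooden block 80 x 260 x 50 mm (x, y, z), origin at the centre of its underside; three through holes of 18 mm diameter in a row along its y, at -85, 0 and +85 mm. The figures' feet rest on its top. Closing the fingers along the rack's x keeps clear of the neighbouring figures.
- plinth: Fixed marble plinth 110 x 110 x 30 mm, origin at the centre of its underside on the desk. On its middle a steel fitting, 48 mm diameter, up to 70 mm above the origin, with a grey collar ring in its mouth. Its upright bore, 17.6 mm diameter, is on the plinth's z axis.
- mouth (a point): Centre of the grey collar's top when down, 75 mm above the plinth's origin. Spring jaws in the bore resist with up to about 10 to 17 N while the stem's tip is 26 to 30 mm below here, then drag lightly, and snap into the groove with the tip about 35 mm below. The hard stop for the tip is adjustable: 37 to 41 mm below here, different each time and not measured, to be found by feel. Seated, the foot disc is 3 to 7 mm above the collar.
- collar (a joint): Upward travel of the grey collar, which carries the jaws (outside 28 mm, hole 19.6 mm): 0 = down at rest, 0.003 m = fully up, a hard end. A spring holds it down with 3 N at rest, 6 N fully up. A caught stem pulled up has 1 to 5 mm free play, then takes the collar up with it. Pulls above about 16 N may tear the stem out.
- pawn: Loose brass pawn figure with ball head, same stem and foot as the rook, in another hole of the rack; leave it. Origin at the stem tip.
- bishop: Loose brass bishop figure with pointed head, 134 mm tall, same stem and foot, in another hole of the rack; leave it. Origin at the stem tip.
- phone: Loose phone 74 x 155 x 8 mm lying in front of the rack; leave it. Origin under its centre.
- tape: Loose roll of tape, 64 mm diameter, 22 mm high, beside the plinth; leave it. Origin under its centre.
Things that resemble listed ones, but are neither listed nor needed, are in the scene too. Leave any green or red look-alike of the rook alone.

How it is judged (in metres and radians):
On the way, in this order (a step that is already met when the one before it is completed fails the run):
1. the rook is pushed down past the jaws and pressed on the stop with 6 to 25 N for 0.3 s (z of rook_tip in the frame of plinth between 0.0315 and 0.0395 m and horizontal distance between rook and plinth below 0.003 m and angle between rook's own z axis and vertical below 0.09 rad and contact force between rook and stop_face between 6 and 25 N), for 0.3 s.
2. the rook, still caught and held in the fingers (which do not touch the fitting), is pulled up until the collar has risen more than 2 mm, for 0.2 s (value of joint collar above 0.002 m and contact force between the fingers and rook above 1 N and contact force between the fingers and plinth below 1 N and z of rook_tip in the frame of plinth below 0.046 m), for 0.2 s.
At the end, for the whole second after the job is handed in: The rook stands in the fitting, released and at rest: stem tip 31.5 to 39.5 mm above the plinth's underside, on the bore's axis within 3 mm, upright within 0.09 rad; the collar down again (below 1 mm); pawn, bishop, phone and tape within 30 mm of where they were (z of rook_tip in the frame of plinth between 0.0315 and 0.0395 m and horizontal distance between rook and plinth below 0.003 m and angle between rook's own z axis and vertical below 0.09 rad and value of joint collar below 0.001 m and linear speed of rook below 0.01 m/s and distance of each of pawn, bishop, phone, tape from where it was at the start of the episode below 0.03 m); the robot touches nothing.
It fails at once if the rook pressed on the stop with more than 25 N (contact force between rook and stop_face above 25 N).
It fails at once if pawn, bishop, phone or tape moved more than 30 mm (distance of any of pawn, bishop, phone, tape from where it was at the start of the episode above 0.03 m).
It also fails if it takes over 69 s, if anything falls off the work surface, if the arm or the gripper's body presses on something with over 40 N, if the wrist force passes 120 N, or if a joint passes its speed limit or range.

## Working session

There is one attempt and no reset: what is moved stays moved. The work goes in short steps, each a Python script; the robot and the scene stay as the last script left them, time stands still between calls to the robot, and variables do not carry over. Pictures are saved under pics/ and viewed, about 8 in all and at most 12, crops included, and the job is handed in when it is done.

```bash
mkdir -p pics; ls; python3 - <<'E'
from bench import bot, solve_ik, imaging
import cv2
for n in("scene","top"):
    cv2.imwrite(f"pics/{n}0.png",imaging.capture(n)); m=imaging.camera_model(n); print(n,m)
s=bot.get_state(); print(s)
E
```

```text
pics
scene {'K': array([[573.19002311,   0.        , 322.83349081],
       [  0.        , 573.19002311, 231.05473081],
       [  0.        ,   0.        ,   1.        ]]), 'position': array([932.76316017, 353.09245395, 937.88300736]), 'rotation': array([ 0.52267255, -0.01266147,  2.3159673 ])}
top {'K': array([[576.89739279,   0.        , 309.67701976],
       [  0.        , 576.89739279, 235.99731035],
       [  0.        ,   0.        ,   1.        ]]), 'position': array([441.21375808,  33.53902998, 968.4395898 ]), 'rotation': array([ 0.12649811, -0.03470416, -1.58790457])}
{'t': 0.1, 'qpos': array([-1.36020738e+00,  3.26893861e-01, -1.93485814e-01,  1.05202659e+00,
        3.66925000e-06,  1.43662155e+00]), 'joint_velocities': array([-0.00046576, -0.00213316,  0.00339701,  0.00148423, -0.00052653,
       -0.00012372]), 'effort': array([ 1.33875681e-03, -4.44239902e+01,  2.63037658e+01,  7.82610965e-03,
       -5.74013438e-05,  1.56569405e-05]), 'tcp_pos': array([ 185.79799769, -517.09894952,  230.56630164]), 'orientation': array([-3.13999767e+00, -2.19002028e-04,  3.44763544e-01]), 'contact_force': array([0.14615518, 0.06658272, 0.85980524]), 'wrist_torque': array([-0.01300993, -0.05099767, -0.00571393]), 'opening': 0.9993130892770995}
```

View pics/scene0.png

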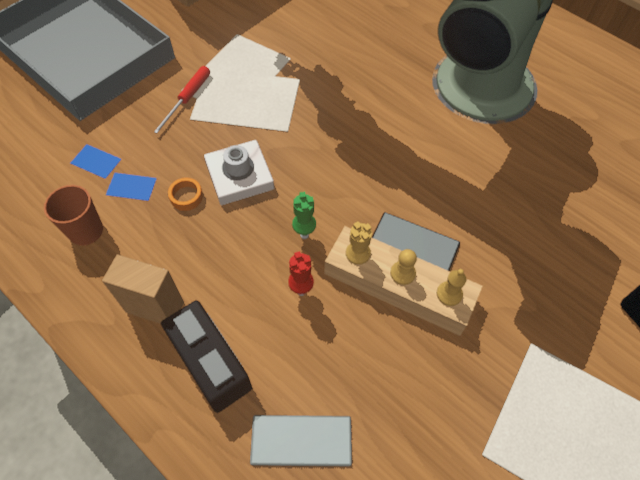

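View pics/top0.png

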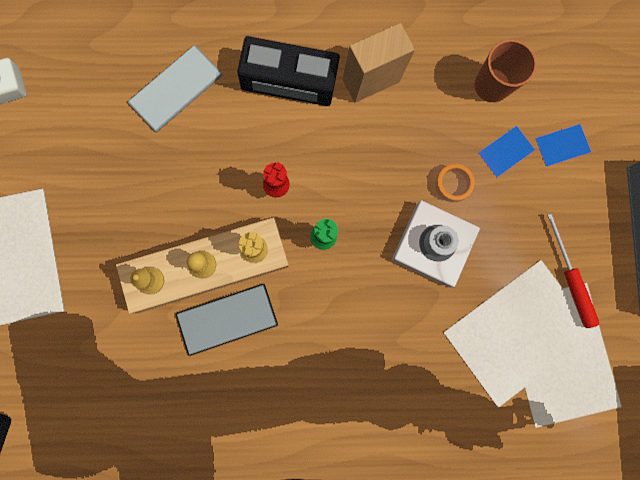

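The scene view shows three candidates for the rook: a brass one at the rack's left end (359,240; top view 253,246), a green one (304,213; top 324,234) and a red one (300,272; top 276,180). The brass one is in the rack and matches the description. The plinth is at (238,165), top view (438,242). I'll confirm these in enlarged crops.

```bash
cat > h.py <<'E'
import numpy as np, cv2
from bench import bot, solve_ik, imaging
from scipy.spatial.transform import Rotation as R
def proj(m,P):
    Rm=R.from_euler('xyz',m['rotation']).as_matrix()
    c=(np.atleast_2d(P)-m['position'])@Rm
    return np.c_[m['K'][0,2]+m['K'][0,0]*c[:,0]/-c[:,2], m['K'][1,2]+m['K'][1,1]*c[:,1]/c[:,2]]
def ray(m,uv):
    K=m['K']; Rm=R.from_euler('xyz',m['rotation']).as_matrix()
    return Rm@np.array([(uv[0]-K[0,2])/K[0,0],-(uv[1]-K[1,2])/K[1,1],-1.])
def onz(m,uv,z):
    d=ray(m,uv); return m['position']+d*(z-m['position'][2])/d[2]
def tri(*mu):
    A=np.zeros((3,3));b=np.zeros(3)
    for m,uv in mu:
        d=ray(m,uv);d/=np.linalg.norm(d);Q=np.eye(3)-np.outer(d,d);A+=Q;b+=Q@m['position']
    return np.linalg.solve(A,b)
E
python3 - <<'E'
from h import *
t=cv2.imread("pics/top0.png");s=cv2.imread("pics/scene0.png")
def c(i,x,y,w=100,h=75): return cv2.resize(i[y:y+h,x:x+w],(400,300),interpolation=cv2.INTER_CUBIC)
cv2.imwrite("pics/c0.png",np.vstack([np.hstack([c(t,210,205),c(t,388,195)]),np.hstack([c(s,310,210),c(s,195,135)])]))
T=imaging.camera_model("top");S=imaging.camera_model("scene")
print("rook",tri((T,(253,240)),(S,(360,230))),"mouth",tri((T,(443,240)),(S,(236,154))))
for n,uv in dict(green=(324,234),red=(276,180)).items(): print(n,onz(T,uv,120))
print("rackcorners top",[onz(T,u,50).round(0) for u in [(117,265),(276,219),(288,266),(129,312)]])
print("plinth top corners",[onz(T,u,30).round(0) for u in [(422,201),(480,232),(455,287),(394,251)]])
E
```

```text
rook [541.73722776  86.69612832 130.21556776] mouth [ 546.24775778 -211.03513257   70.0986062 ]
green [551.38117135 -19.09742098 120.        ]
red [633.898998    51.29708877 120.        ]
rackcorners top [array([515., 305.,  50.]), array([586.,  53.,  50.]), array([510.,  35.,  50.]), array([441., 284.,  50.])]
plinth top corners [array([ 616., -189.,   30.]), array([ 563., -284.,   30.]), array([ 473., -238.,   30.]), array([ 533., -139.,   30.])]
```

View pics/c0.png

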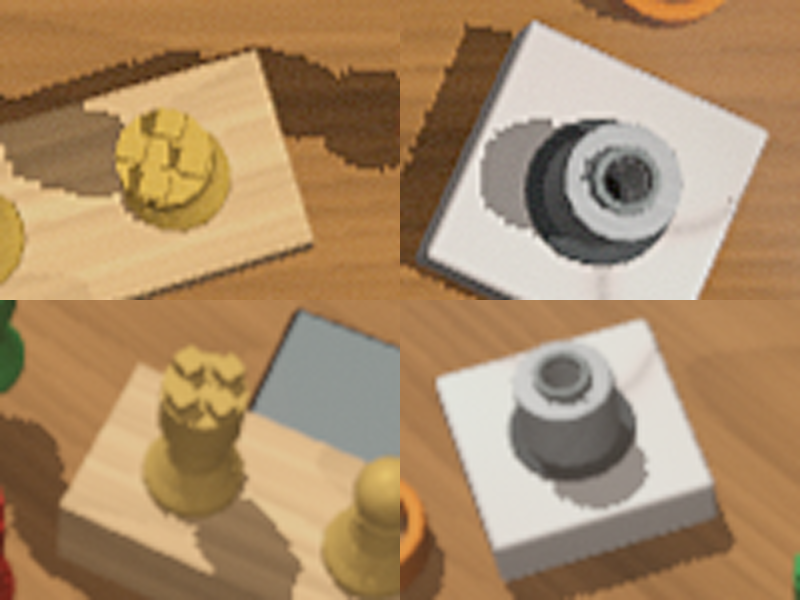

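The crop confirms the brass, merloned figure at the end of the rack as the rook. Its head top is at top-view (251.3,245) and scene (360.8,231). The collar is at top-view (443.5,240) and scene (235.5,153.8). Next I'll take matched wrist views above the mouth and above the rook.

```bash
python3 - <<'E'
from h import *
T=imaging.camera_model("top");S=imaging.camera_model("scene")
for uvt,uvs,z in(((251.3,245),(360.8,231),130),((443.5,240),(235.5,153.8),75)):
    print(tri((T,uvt),(S,uvs)).round(1),onz(T,uvt,z).round(1),onz(S,uvs,z).round(1))
yaw=-1.30; o=[np.pi,0,yaw]
M=[546,-211];K=[541,87]
out=[]
for i,(p,z) in enumerate(((M,235),(K,290))):
    for yw in (yaw,yaw+np.pi): print(solve_ik([*p,z],[np.pi,0,yw]))
    bot.move_ptp([*p,z],o); bot.dwell(.3)
    m=imaging.camera_model("wrist"); im=imaging.capture("wrist")
    np.save(f"w{i}.npy",m,allow_pickle=True); cv2.imwrite(f"pics/w{i}.png",im); out.append(cv2.resize(im,(400,300)))
    print(m['position'],m['rotation'],bot.get_state()['tcp_pos'],bot.get_state()['t'],proj(m,[[*M,75],[*K,131]]))
    print(bot.get_state()['contact_force'])
cv2.imwrite("pics/w.png",np.hstack([cv2.imread("pics/w0.png")[:,120:520],cv2.imread("pics/w1.png")[:,120:520]]))
E
```

```text
[536.7  87.9 121.2] [535.2  88.  130. ] [541.4  90.  130. ]
[ 546.4 -212.1   69.8] [ 545.3 -210.    75. ] [ 549.  -209.4   75. ]
[-0.49483833  0.38960984 -0.08967029  1.09151619  0.         -2.33643098]
[-0.49483833  0.38960984 -0.08967029  1.09151619  0.          0.80516167]
[ 568.10351443 -285.95382622  377.41409205] [-3.11815981e-01 -1.11431176e-03 -2.87133683e+00] [ 545.96637143 -211.09636024  235.00876895] 3.6 [[320.76803687 217.1201778 ]
 [248.37922303 501.58598217]]
[0.85389505 0.57257699 0.11372369]
[ 0.02472232  0.29103273 -0.09076895  1.18899465  0.         -1.81687033]
[ 0.02472232  0.29103273 -0.09076895  1.18899465  0.          1.32472232]
[563.263771    11.2471057  432.14540936] [-3.11862574e-01 -1.54142736e-03 -2.87264057e+00] [541.14449511  86.26924637 289.79525529] 5.1083 [[ 411.27776741 -139.65032238]
 [ 320.68134202  218.29778154]]
[-0.06595658  0.10438896  0.08985133]
```

View pics/w.png

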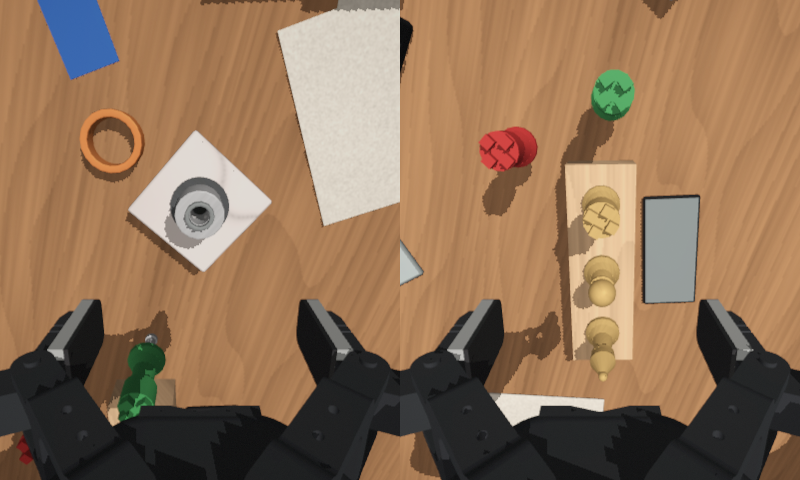

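The wrist views show the collar near full-frame (320,215) and the rook head near (321,219). The jaws close across the rack's short side, clear of the pawn. I'll enlarge both to read exact centres.

```bash
python3 - <<'E'
from h import *
f=lambda i:cv2.resize(cv2.imread(f"pics/w{i}.png")[180:260,280:360],(400,400),interpolation=cv2.INTER_CUBIC)
cv2.imwrite("pics/wc.png",np.hstack([f(0),f(1)]))
for i,Z in((0,70),(1,124)):
    m=np.load(f"w{i}.npy",allow_pickle=True).item()
    print([ (uv,onz(m,uv,z).round(1)) for uv in((320,215),(330,215),(320,225)) for z in (Z,Z+7)])
E
```

```text
[((320, 215), array([ 546.9, -211.6,   70. ])), ((320, 215), array([ 547.4, -213.2,   77. ])), ((330, 215), array([ 537.8, -214.1,   70. ])), ((330, 215), array([ 538.5, -215.7,   77. ])), ((320, 225), array([ 544.3, -202.1,   70. ])), ((320, 225), array([ 544.8, -204. ,   77. ]))]
[((320, 215), array([542. ,  85.8, 124. ])), ((320, 215), array([542.4,  84.1, 131. ])), ((330, 215), array([532.9,  83.3, 124. ])), ((330, 215), array([533.5,  81.7, 131. ])), ((320, 225), array([539.4,  95.3, 124. ])), ((320, 225), array([539.9,  93.4, 131. ]))]
```

View pics/wc.png

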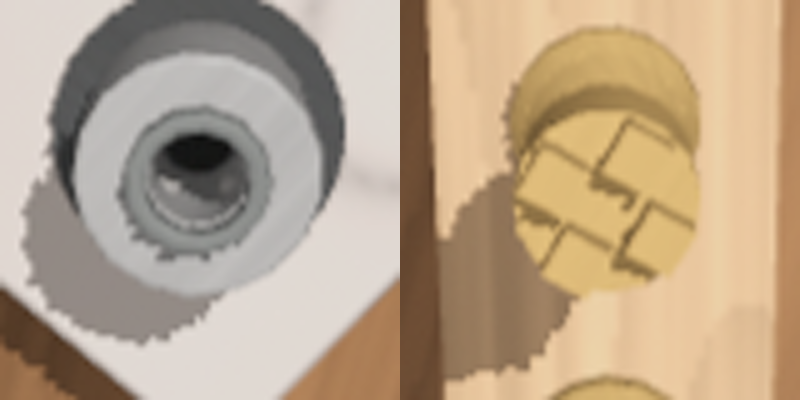

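The collar centre is at wrist (319,215.3), which gives about (548,-212). The rook head top is at (320.8,220), which gives about (540.3,88.3). Both readings agree with the top and scene views within calibration, so I'll grasp.

```bash
python3 - <<'E'
from h import *
o=[np.pi,0,-1.30]
def st(l):
    s=bot.get_state(); print(l,round(s['t'],2),s['tcp_pos'].round(2),s['contact_force'].round(2),s['wrist_torque'].round(2),round(s['opening'],3))
bot.movel([540.3,88.3,200]); st('above')
print(bot.movel([540.3,88.3,91],max_speed=80,threshold=6)); st('down')
bot.grip(0.0,40); bot.dwell(.3); st('grip')
cv2.imwrite("pics/g.png",np.hstack([cv2.resize(imaging.capture("scene")[160:320,290:450],(400,400)),cv2.resize(imaging.capture("wrist")[100:420,160:480],(400,400))]))
E
```

```text
above 5.86 [540.81  88.32 200.7 ] [-0.73  0.33  0.17] [-0.02  0.    0.03] 0.996
False
down 7.37 [540.75  88.31  91.53] [-0.29 -0.57  0.09] [ 0.02 -0.03  0.01] 1.001
grip 8.18 [540.26  88.25  91.25] [-2.63  0.81  5.97] [-0.13  0.41 -0.01] 0.409
```

View pics/g.png

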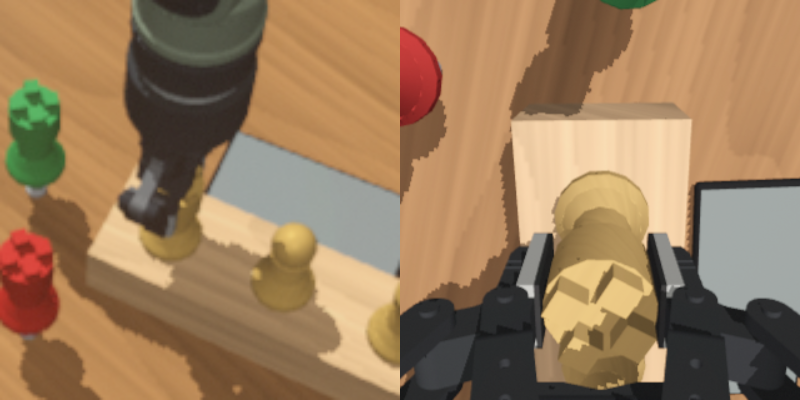

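The rook head sits between the pads, with opening 0.409 ≈ 35 mm matching the 36 mm head. I'll lift high enough to clear the green look-alike and carry it over the mouth.

```bash
cat >> h.py <<'E'
def st(l):
    s=bot.get_state(); print(l,round(s['t'],2),s['tcp_pos'].round(2),s['contact_force'].round(2),s['wrist_torque'].round(2),round(s['opening'],3))
E
python3 - <<'E'
from h import *
bot.movel([540.3,88.3,150],max_speed=60); st('lift')
bot.movel([540.3,88.3,255],max_speed=150)
bot.movel([548,-212,255],max_speed=150); st('over')
bot.movel([548,-212,178],max_speed=100); bot.dwell(.3); st('near')
S=imaging.camera_model("scene");T=imaging.camera_model("top")
print(proj(S,[[548,-212,92.75],[548,-212,75]]),proj(T,[[548,-212,92.75],[548,-212,75]]))
s=imaging.capture("scene"); w=imaging.capture("wrist")
cv2.imwrite("pics/n.png",np.hstack([cv2.resize(s[100:200,190:290],(400,400),interpolation=cv2.INTER_CUBIC),cv2.resize(w[100:420,160:480],(400,400))]))
E
```

```text
lift 9.41 [539.92  88.28 149.57] [-0.32 -0.28 -2.14] [0.01 0.   0.05] 0.407
over 12.41 [ 548.07 -211.3   255.04] [ 0.05 -0.1  -1.55] [0.01 0.01 0.  ] 0.408
near 13.62 [ 548.25 -212.12  178.48] [-0.72 -0.43 -1.68] [ 0.04  0.05 -0.03] 0.41
[[233.80396676 146.83762552]
 [234.95417806 152.74803681]] [[447.75139374 236.9000589 ]
 [444.68465801 238.30424227]]
```

View pics/n.png

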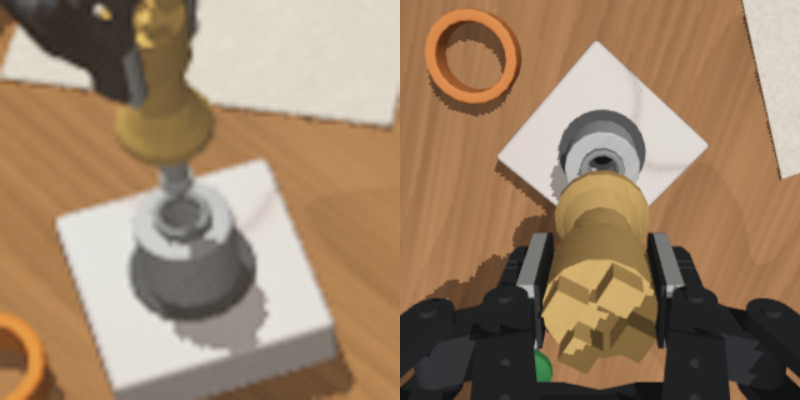

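The scene panel shows the stem tip at about (234,149) and the collar at (236.2,153.3). The wrist view shows the foot and collar centred on each other across the jaws. I'll go closer and check at higher zoom before entering.

```bash
python3 - <<'E'
from h import *
print(bot.movel([548,-212,165],max_speed=40,threshold=5)); bot.dwell(.3); st('near')
S=imaging.camera_model("scene")
z=bot.get_state()['tcp_pos'][2]-85.25
print(proj(S,[[548,-212,z],[548,-212,75],[548,-212,70],[549,-212,75],[548,-211,75]]))
s=imaging.capture("scene")
cv2.imwrite("pics/n2.png",cv2.resize(s[120:180,205:265],(600,600),interpolation=cv2.INTER_CUBIC))
E
```

```text
False
near 14.5 [ 548.16 -212.08  165.21] [ 0.47 -0.41 -1.67] [ 0.02 -0.01  0.02] 0.407
[[234.63577233 151.11189499]
 [234.95417806 152.74803681]
 [235.27228268 154.38263138]
 [234.56313698 153.05718528]
 [235.31798918 153.0389073 ]]
```

View pics/n2.png

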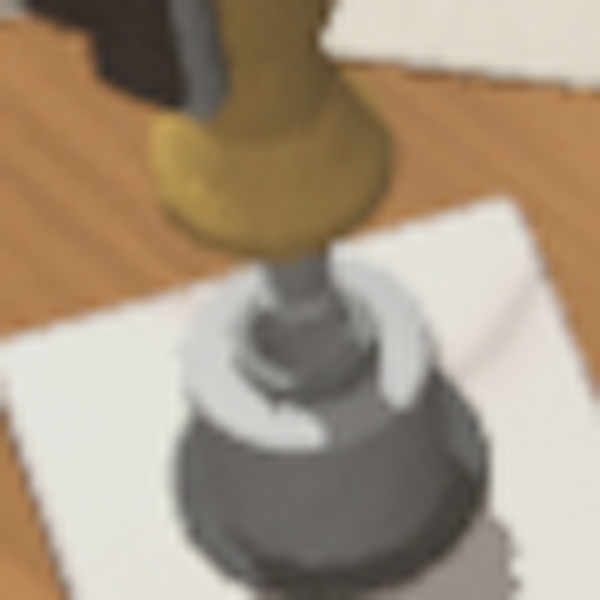

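The stem axis at (297,270) and tip at about (302,320) match the expected axis over the steel face (centre x 310) within about 1 mm. I'll insert, checking force as I go.

```bash
python3 - <<'E'
from h import *
print(bot.movel([548,-212,138],max_speed=20,threshold=5)); st('entered')
s=bot.get_state()
if s['tcp_pos'][2]<139:
    z=138
    while z>128.2:
        z-=1; bot.movel([548,-212,z],max_speed=10,threshold=22); st(z)
        if bot.get_state()['contact_force'][2]>20: break
E
```

```text
False
entered 16.05 [ 548.   -212.02  138.02] [ 0.97  0.38 -2.53] [-0.16 -0.05  0.02] 0.409
137 16.3 [ 548.07 -212.    137.01] [ 0.67  0.26 -2.15] [-0.16 -0.13 -0.01] 0.411
136 16.55 [ 548.03 -211.98  135.92] [ 0.8  -0.58 -2.66] [-0.15 -0.1   0.03] 0.409
135 16.8 [ 548.01 -211.98  134.93] [ 0.72 -0.52 -2.8 ] [-0.15 -0.13 -0.  ] 0.405
134 17.05 [ 548.09 -212.17  134.08] [ 0.63  0.08 -1.01] [-0.28 -0.19 -0.06] 0.408
133 17.3 [ 548.25 -212.29  133.4 ] [ 0.01 -1.44  1.82] [-0.34 -0.04 -0.02] 0.407
132 17.55 [ 548.46 -212.49  133.05] [-0.99 -0.8   5.83] [-0.35  0.19  0.  ] 0.412
131 17.8 [ 548.67 -212.7   132.77] [-2.09 -1.32  9.85] [-0.24  0.49  0.02] 0.406
130 18.05 [ 548.88 -212.72  131.99] [-1.08 -0.63 10.53] [-0.16  0.41 -0.02] 0.41
129 18.3 [ 549.03 -212.64  130.9 ] [-0.93 -1.14  8.4 ] [-0.17  0.28 -0.03] 0.406
128 18.55 [ 548.57 -212.25  128.7 ] [ 0.38 -1.25  4.2 ] [-0.26 -0.04 -0.03] 0.411
```

The jaws gave way at about 12 N. Arm stiffness is about 5 N/mm. Next I'll find the stop.

```bash
python3 - <<'E'
from h import *
z=128
while z>114:
    z-=.5; bot.movel([548,-212,z],max_speed=8,threshold=14); bot.dwell(.05); st(z)
    f=np.mean([ (bot.get_state()['contact_force'][2],bot.dwell(.02))[0] for _ in range(4)])
    if f>10: break
print('f',f,'z',z)
for _ in range(4): bot.dwell(.2); st('hold')
E
```

```text
127.5 18.85 [ 548.49 -212.26  127.98] [-0.86 -2.07  5.36] [-0.19 -0.09  0.04] 0.408
127.0 19.22 [ 548.41 -212.2   127.31] [ 0.78 -1.39  4.71] [-0.32 -0.16  0.02] 0.413
126.5 19.58 [ 548.28 -212.07  126.55] [ 1.07 -1.57  4.28] [-0.3  -0.29  0.03] 0.415
126.0 19.95 [ 547.55 -211.54  124.62] [ 3.98 -1.04 -6.57] [-0.49 -0.94  0.  ] 0.412
125.5 20.32 [ 547.58 -211.79  124.99] [ 2.76 -0.22 -7.41] [-0.34 -0.71 -0.03] 0.411
125.0 20.68 [ 547.69 -211.92  124.89] [ 1.58 -0.66 -7.42] [-0.35 -0.51  0.05] 0.409
124.5 21.05 [ 547.8  -211.95  124.44] [ 0.8  -0.77 -6.26] [-0.36 -0.31  0.  ] 0.406
124.0 21.42 [ 547.97 -212.08  124.2 ] [-0.15 -1.99 -4.88] [-0.3  -0.1   0.03] 0.41
123.5 21.78 [ 548.12 -212.07  123.76] [ 0.   -1.76 -2.03] [-0.28 -0.03  0.01] 0.407
123.0 22.15 [ 548.08 -212.04  123.06] [-0.37 -0.52 -1.73] [-0.24 -0.07 -0.04] 0.406
122.5 22.52 [ 548.01 -212.01  122.45] [ 0.05 -1.02 -1.58] [-0.27 -0.05 -0.02] 0.41
122.0 22.88 [ 548.01 -212.    121.97] [ 0.37 -0.59 -1.42] [-0.31 -0.08  0.01] 0.407
121.5 23.25 [ 547.98 -212.01  121.47] [-0.08 -1.91 -2.94] [-0.27 -0.09 -0.04] 0.41
121.0 23.62
[... 151 characters left out ...]
0.411
120.0 24.35 [ 548.07 -212.08  120.16] [ 0.67 -0.01  0.28] [-0.28  0.04  0.01] 0.402
119.5 24.72 [ 548.19 -212.22  120.05] [-1.04  0.07  5.78] [-0.2   0.35 -0.04] 0.412
119.0 25.08 [ 548.35 -212.34  120.03] [-2.28 -0.83  8.32] [-0.12  0.59 -0.02] 0.412
118.5 25.45 [ 548.42 -212.5   119.98] [-2.34 -1.24 10.93] [-0.11  0.79  0.03] 0.41
f 11.097047587528307 z 118.5
hold 25.72 [ 548.45 -212.5   119.97] [-2.33 -0.39 10.6 ] [-0.15  0.76  0.01] 0.41
hold 25.92 [ 548.45 -212.53  119.98] [-3.18 -0.07 10.23] [-0.18  0.77  0.01] 0.409
hold 26.12 [ 548.45 -212.51  119.99] [-2.48 -0.62 10.51] [-0.16  0.7   0.02] 0.411
hold 26.32 [ 548.45 -212.5   120.  ] [-1.73 -0.27 11.06] [-0.13  0.75  0.05] 0.411
```

The stop is at TCP z 120.0, with the tip 40 mm below the mouth, and the press held at about 12.5 N for over 0.8 s. Now the gentle pull.

```bash
python3 - <<'E'
from h import *
z=120
while z<134:
    bot.movel([548,-212,z],max_speed=8); bot.dwell(.05); st(z)
    f=np.mean([ (bot.get_state()['contact_force'][2],bot.dwell(.02))[0] for _ in range(4)])
    if f<-10.2: break
    z+=.5
print('f',f,'z',z)
for _ in range(4): bot.dwell(.2); st('hold')
s=imaging.capture("scene")
cv2.imwrite("pics/up.png",cv2.resize(s[120:180,205:265],(600,600),interpolation=cv2.INTER_CUBIC))
E
```

```text
120 26.7 [ 548.14 -212.11  120.1 ] [-0.49 -1.15  3.58] [-0.24  0.16 -0.01] 0.405
120.5 27.07 [ 548.   -211.96  120.2 ] [ 0.46 -0.27 -0.1 ] [-0.31 -0.24 -0.03] 0.411
121.0 27.43 [ 547.85 -211.85  120.7 ] [ 1.02 -2.28 -3.35] [-0.27 -0.32 -0.04] 0.413
121.5 27.8 [ 547.9  -211.92  121.47] [ 0.71 -0.37 -3.69] [-0.27 -0.21 -0.  ] 0.406
122.0 28.17 [ 547.97 -211.97  122.07] [ 1.45 -1.8  -1.04] [-0.28 -0.15  0.01] 0.407
122.5 28.53 [ 547.99 -211.99  122.53] [ 0.02 -0.5  -1.32] [-0.23 -0.11  0.  ] 0.41
123.0 28.9 [ 547.97 -212.02  123.01] [ 1.29 -1.96 -2.72] [-0.27 -0.14 -0.  ] 0.411
123.5 29.27 [ 548.   -212.01  123.54] [ 0.64 -0.91 -2.03] [-0.18 -0.1  -0.03] 0.409
124.0 29.63 [ 547.97 -211.97  123.95] [ 1.52 -0.99 -3.46] [-0.19 -0.21 -0.03] 0.404
124.5 30.0 [ 547.92 -211.88  124.23] [ 1.94 -1.2  -6.25] [-0.21 -0.34 -0.04] 0.412
125.0 30.37 [ 547.86 -211.88  124.78] [ 1.93 -0.86 -7.9 ] [-0.23 -0.42 -0.  ] 0.411
125.5 30.73 [ 547.89 -211.92  125.4 ] [ 1.53 -0.56 -7.5 ] [-0.21 -0.4  -0.01] 0.409
126.0 31.1 [ 547.89 -211.96  125.93] [ 1.52 -0.4  -8.18] [-0.24 -0.37 -0.01] 0.407
126.5 31.47 [ 547.93 -211.97  126.44] [ 0.24 -0.48 -9.46] [-0.13 -0.31 -0.  ] 0.409
127.0 31.83 [ 547.96 -212.01  126.97] [ 1.9  -0.18 -8.45] [-0.2  -0.3   0.01] 0.407
127.5 32.2 [ 547.9  -211.97  127.41] [ 1.35 -0.99 -9.67] [-0.28 -0.3  -0.  ] 0.411
128.0 32.57 [ 547.91 -211.96  127.8 ] [  1.92  -0.6  -11.22] [-0.27 -0.43 -0.01] 0.409
f -11.305155291704025 z 128.0
hold 32.83 [ 547.88 -211.95  127.82] [  2.12  -0.68 -11.75] [-0.26 -0.44 -0.  ] 0.407
hold 33.03 [ 547.91 -211.96  127.88] [  0.79  -0.79 -12.42] [-0.3  -0.41 -0.  ] 0.406
hold 33.23 [ 547.89 -211.94  127.89] [  1.43  -0.81 -13.16] [-0.2  -0.47 -0.01] 0.41
hold 33.43 [ 547.93 -211.94  127.92] [  0.73  -0.86 -12.87] [-0.23 -0.4   0.01] 0.408
```

View pics/up.png

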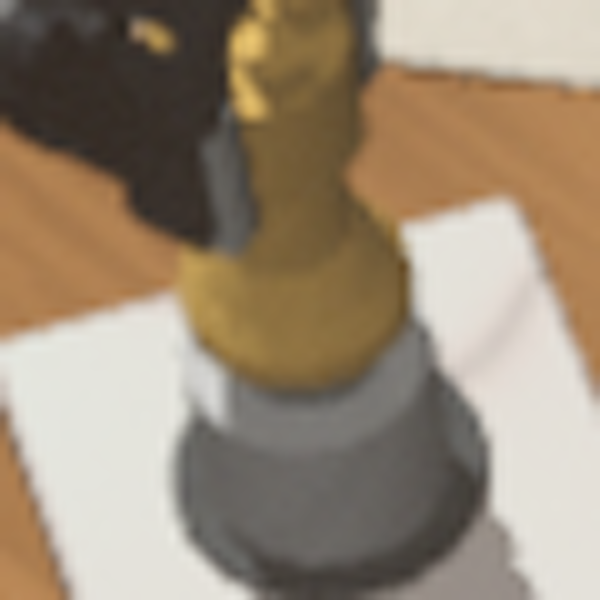

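```bash
python3 - <<'E'
from h import *
for z in (125,122,120.5): bot.movel([548,-212,z],max_speed=8,threshold=15); st(z)
z=120.5
while z>119 and bot.get_state()['contact_force'][2]<1: z-=.25; bot.movel([548,-212,z],max_speed=8); bot.dwell(.05)
st('seated')
bot.grip(1.0); bot.dwell(.2); st('open')
bot.movel([548,-212,240],max_speed=80,threshold=8); st('up')
bot.dwell(.3)
a=imaging.capture("scene");w=imaging.capture("wrist")
cv2.imwrite("pics/end.png",np.hstack([cv2.resize(a[90:190,180:280],(400,400),interpolation=cv2.INTER_CUBIC),cv2.resize(w[60:380,160:480],(400,400))]))
E
```

```text
125 34.01 [ 548.1  -212.17  125.33] [-0.51 -1.08 -7.74] [-0.22  0.09  0.03] 0.411
122 34.53 [ 548.44 -212.25  122.5 ] [ 0.06 -0.86 -1.77] [-0.26 -0.   -0.02] 0.409
120.5 34.87 [ 548.06 -212.03  120.46] [-0.06 -1.75 -1.95] [-0.27 -0.   -0.02] 0.406
seated 35.77 [ 548.18 -212.17  120.13] [-1.14 -2.75  3.69] [-0.23  0.22 -0.  ] 0.41
open 36.52 [ 548.   -211.99  119.77] [ 0.29 -0.12  0.52] [ 0.04 -0.05 -0.03] 0.996
up 38.17 [ 547.72 -211.85  239.4 ] [ 0.46 -0.54  0.26] [-0.01  0.02 -0.01] 0.999
```

View pics/end.png

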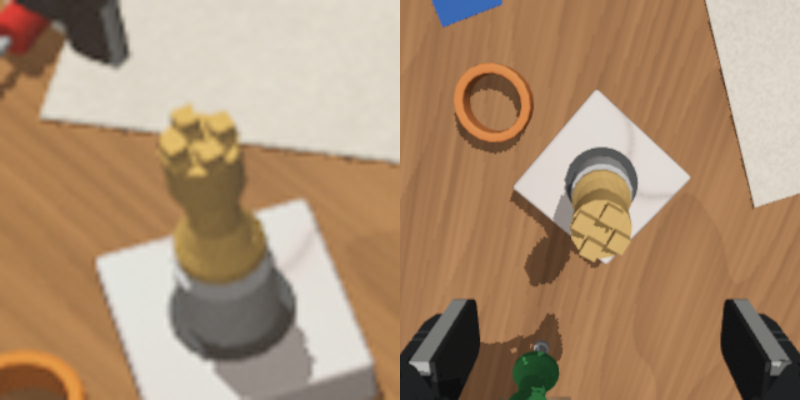

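The rook stands in the fitting, upright and released. The tape is where it was and the gripper is clear, so I'm handing in.

```bash
python3 -c "
from h import *
bot.sign_off()"
```

```text
the job is handed in; nothing more can be done
```

The rook is in the fitting on the plinth, released and upright, and I handed the job in at about 38 s of the 69 s allowed. The sign-off gives no verdict.

- **Grasp:** I took the brass rook from the end hole of the rack. The gripper opening read about 35 mm on the 36 mm head.
- **Press:** The jaws gave way at about 12 N and the grip snapped in with the tip about 35 mm below the mouth. The stop was about 40 mm below it. I held it pressed there at about 12.5 N for over 0.8 s, and no force I read came near 25 N.
- **Pull:** After about 4 mm of free play the collar rose, and the force climbed more steeply at the end of its travel. I held that for over 0.6 s. The pull was about 10 to 11.5 N, slightly over the suggested 9 N but below the 16 N at which the stem might tear out.
- **Release:** I lowered it back onto the stop with about 5 N and opened the gripper, which lifted clear with no contact force.

**Last checks:** The final pictures show the rook upright in the fitting and the tape where it was. I inferred the collar's rise from force and travel, because the rook's foot hid it in the picture. I did not take a final picture of the pawn, bishop and phone, but there was no unexpected contact force near them.

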